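Dispense a tasting sweet and present it in its dish

TASK

Push the sprung lever of the sweet dispenser right down to its stop so that one round sweet rolls into the tasting dish, and ease the lever slowly back up all the way without letting it spring back. Then pick the dish up by its arch handle, lift it straight up about 8 cm above its tray and, keeping it level with the sweet lying in the middle, turn it a quarter turn clockwise as seen from above, so that its serving lip points to the customer side, away from the robot. Finish while still holding the dish there, level and still; leave the things around alone.

Things in the scene. Friction and masses are not known exactly. Their poses are not given: they have to be found in the camera images.
- dispenser: Fixed sweet dispenser, grey metal. Origin on the counter under the tower; +y: the way the sweet rolls (dish side), lever to -y, +x customer side (away from robot within 0.3 rad), z up. Base 160 (x) by 360 mm, y -65 to 295, 8 thick. Tower with clear hopper: y -37 to 61, x -50 to 50, to z 283. Open chute 54 wide ends at y 128 beside the dish rim, walls below z 90. Hopper sweets are dummies.
- lever (a joint): See-saw lever of the dispenser: 0 = up at rest, grows as its outer pad is pushed down, 0.52 rad = stop. A spring drives it up: about 2 N at the pad to start, about 7 N at the stop. From about 0.35 rad the gate at its other end lets the waiting sweet roll out. Let go, it snaps up; rising slower than 1 rad/s counts as eased.
- lever_pad (a point): Centre of the upper face of the lever's black push pad, a flat block 60 mm long (along the lever), 36 wide (dispenser x), 14 thick. At rest about 157 mm to -y of the dispenser's origin and 172 above the counter, sloping up outwards by 0.26 rad; at the stop it slopes down as much and is 100 mm lower. Push it down from above or pinch it across its width.
- lever_hinge (a point): Hinge of the lever, on the dispenser, 115 mm above the counter; the hinge line is along dispenser x. The pad centre is 195 mm from it.
- tray_mark (a point): Point on the top of the dispenser's base (8 mm above the counter), 200 mm to +y of its origin: the middle of the tray, where the dish stands at the start (give or take 4 mm).
- dish: Loose round steel tasting dish, 0.22 to 0.37 kg, a shallow bowl 130 mm across, 38 high, sloping 14 degrees inside (39 near the rim), so a ball settles in the middle. Origin: centre of its underside. y points to its serving lip, x along its arch handle, z up. At first its axes agree with the dispenser's within 0.1 rad (lip away from the tower); at the end the lip is to point along dispenser +x.
- dish_handle (a point): Middle of the wooden bar of the arch handle, above the dish's centre, 112 mm above its underside. The bar runs along the dish's x, 136 mm long, 12 mm thick (along dish y), 22 mm tall; flat sides, to be pinched across its thickness from above.
- dish_lip (a point): End of the serving lip, a flat steel tongue 34 mm wide at the rim; 85 mm from the dish's centre along dish +y, 38 mm above its underside.
- dish_well (a point): Deepest point inside the dish, 8 mm above its underside, on its centre line.
- sweet_center (a point): Centre of the loose round sweet, a hard dark brown ball 28 mm across, 14 to 24 g. At the start it waits in the chute behind the gate.
- casserole: Bystander: red lidded casserole, 208 mm across, 148 mm high, 3 kg. Origin under its centre.
- mill: Bystander: dark wooden pepper mill, 56 mm across, 160 mm high. Origin under its centre.
- cup: Bystander: white cup, 72 mm across, 60 mm high. Origin under its centre.
Things that resemble listed ones, but are neither listed nor needed, are in the scene too. What is meant by the dish is not blue, and is the smaller of those in its own colour.

How it is judged:
By the outcome, as a careful person would: the job done as asked, in the order asked, and still so for the second after the job is handed in, while the arm keeps its last pose, push and grip.
It also fails if it takes over 61 s, if anything falls off the work surface, if the arm or the gripper's body presses on something with over 40 N, if the wrist force passes 120 N, or if a joint passes its speed limit or range.

ROBOT

A 6-joint arm with a two-finger parallel gripper is mounted at the origin on the work surface. World frame = base frame: x ahead of the robot, y to its left, z up, the work surface at z = 0. Lengths are in m, angles in rad, forces in N, time in s.
With the tool pointing down it reaches from about 0.35 to 0.95 m from the base axis. Payload 17.4 kg.
Tool frame: the origin (TCP) lies on the front face of the gripper's body, between the roots of the fingers; the fingertips stand 84 mm ahead of it and the grasp point (between the pads) lies 65 mm ahead of it; z points along the fingers, y is the direction in which the jaws open and shut (so a half turn about z gives the same grasp; the last joint's range is limited). The gripper opens to 93 mm and grips with 3 to 60 N. Pads are 15 mm wide; open, the fingers measure 128 mm over their backs; the gripper's body (75 mm by 188 mm) begins 65 mm behind the grasp point.
Start: joints at [1.129, 0.116, 1.442, -0, 1.584, -0.038], TCP at [0.265, 0.621, 0.303] pointing down, gripper open.
Joint ranges: [-2.83, 2.83], [-0.83, 2.19], [0.07, 2.5], [-1.14, 4.28], [0.01, 3], [-2.97, 2.97]. Speed limits (rad/s): [1.89, 1.89, 2.22, 3.14, 3.14, 3.14].

INTERFACE

Orientations are given as a 3x3 rotation matrix whose columns are the frame's x, y, z axes.
In Python, from station import * gives the robot as it stands. The module is installed in compiled form; this text tells all that it offers.
- The arm moves only by the shell command python3 -m jog 'ROWS' [OPENING] [FORCE]. ROWS is a JSON object of lists of equal length, an entry for each row: "xyz": the shift along the tool's x, y, z in mm, a list of three; "rotation": the turn, a rotation vector about the tool's x, y, z in degrees, a list of three. In form: {"xyz": [[tx, ty, tz], ...], "rotation": [[ax, ay, az], ...]}. A call has 1 to 12 rows; each row is the pose to reach, as a shift and turn from the pose commanded when the call began, along the tool's axes at that moment; what a row does not reach only later rows make up. A row lasts 1/8 s, in which the tool goes at most 62.5 mm and 10.7 degrees, less where a joint would pass 70% of its speed; a pose out of reach is approached as far as the arm can. A call with a gripper value outside its range is refused whole. OPENING is the finger opening in mm, from 0 to 93, set as the call begins (- or left out, the last holds). The fingers move at their own pace and stop on an object; FORCE is the grip in N (left out, the last holds). Time passes only in rows, so rows that repeat a pose let the fingers close. It gives the time, the measured TCP pose, the force and the opening at its end, in the units of the state.
- get_obs(): the state, without advancing time (a new reading comes with each control period).
- grab_frame(name): name is "side" or "top"; returns a dict with "color" (420x560x3 uint8, red, green, blue), "K" (3x3 intrinsics, pixels), "world_from_camera" (4x4, takes a point from camera to world coordinates). Camera axes: x right, y down, z forward; pixel columns grow to the right and rows downward; lengths in m; the calibration is good to about 2 mm. A picture is of the moment at which its call begins. There is no depth.
- hand_in(): hands the job in, once; it reports no verdict.
The state is a dict: "time": time; "joints": joint angles; "qvel": joint speeds; "tau": joint torques, N m; "position": TCP position; "tcp_rot": TCP orientation; "contact_force": force on the tool from outside, world axes, zero at the start; "torque": the same for the moment, N m; "width": finger opening in m.
Only numpy, scipy, OpenCV 4.12 (cv2) and the standard library are available. Lean on these libraries where they do the work, as an engineer would, in place of code of your own. Each camera call takes 0.05 s, during which the arm holds its last target.

## Working session

There is one attempt and no reset: what is moved stays moved. The work goes in short steps, Python scripts to look and compute and a shell command to move; the robot and the scene stay as the last step left them, time stands still between calls to the robot, and variables do not carry over. Pictures are saved under pics/ and viewed, and the job is handed in when it is done.

```bash
mkdir -p pics; python3 - <<'E'
from station import *
import cv2,numpy as np
np.set_printoptions(precision=4,suppress=True)
o=get_obs();print({k:o[k] for k in('time','position','tcp_rot','contact_force','width')})
for n in('side','top'):
    f=grab_frame(n);cv2.imwrite(f'pics/{n}0.png',f['color'][:,:,::-1]);print(n,f['K'],f['world_from_camera'])
E
```

```text
{'time': 0.0, 'position': array([0.2652, 0.6206, 0.302 ]), 'tcp_rot': array([[-0.9196,  0.3929, -0.0005],
       [ 0.3929,  0.9196, -0.0011],
       [ 0.    , -0.0012, -1.    ]]), 'contact_force': array([-0.5439,  0.1393,  0.6605]), 'width': 0.0927682155091086}
side [[430.1781   0.     278.344 ]
 [  0.     430.1781 214.4351]
 [  0.       0.       1.    ]] [[ 0.8114  0.3326 -0.4806  1.2238]
 [ 0.5843 -0.4416  0.6809 -0.956 ]
 [ 0.0143 -0.8333 -0.5527  0.8921]
 [ 0.      0.      0.      1.    ]]
top [[515.3582   0.     280.5446]
 [  0.     515.3582 204.2648]
 [  0.       0.       1.    ]] [[-0.0207 -0.9799  0.1983  0.2031]
 [-0.9998  0.0204 -0.0036 -0.032 ]
 [-0.0005 -0.1984 -0.9801  1.7924]
 [ 0.      0.      0.      1.    ]]
```

View pics/side0.png

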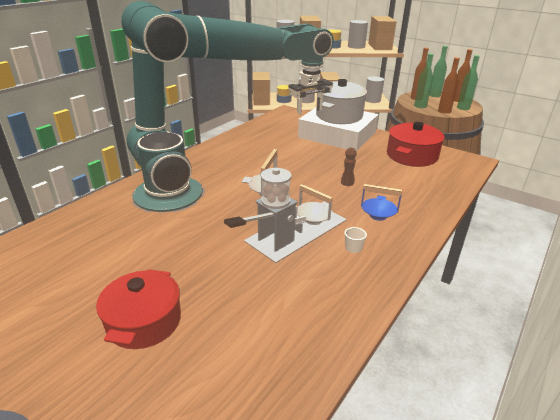

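View pics/top0.png

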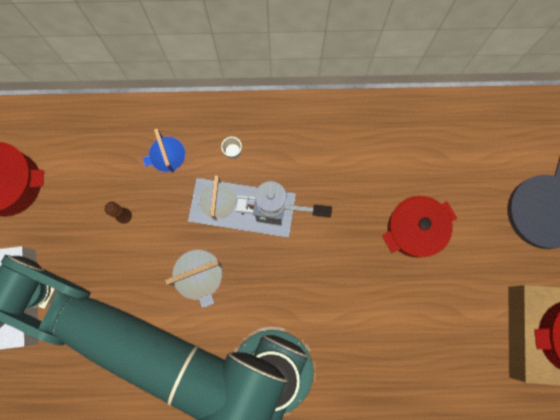

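The top view shows the dispenser base at about (190–296, 180–235), the pad at (322,211), and the dish on the tray at (216,200). A larger decoy dish stands at (197,275). I'll zoom in to get the corners.

```bash
python3 - <<'E'
import cv2
a=cv2.imread('pics/top0.png')[130:300,140:350];cv2.imwrite('pics/topz.png',cv2.resize(a,None,fx=3.8,fy=3.5,interpolation=cv2.INTER_CUBIC))
a=cv2.imread('pics/side0.png')[140:270,215:405];cv2.imwrite('pics/sidez.png',cv2.resize(a,None,fx=4,fy=4,interpolation=cv2.INTER_CUBIC))
E
```

```text
(no output)
```

View pics/topz.png

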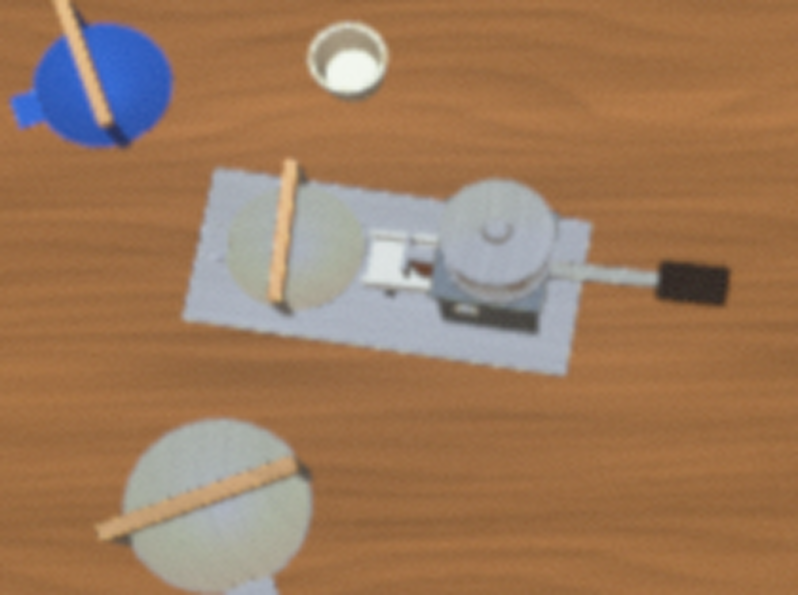

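View pics/sidez.png

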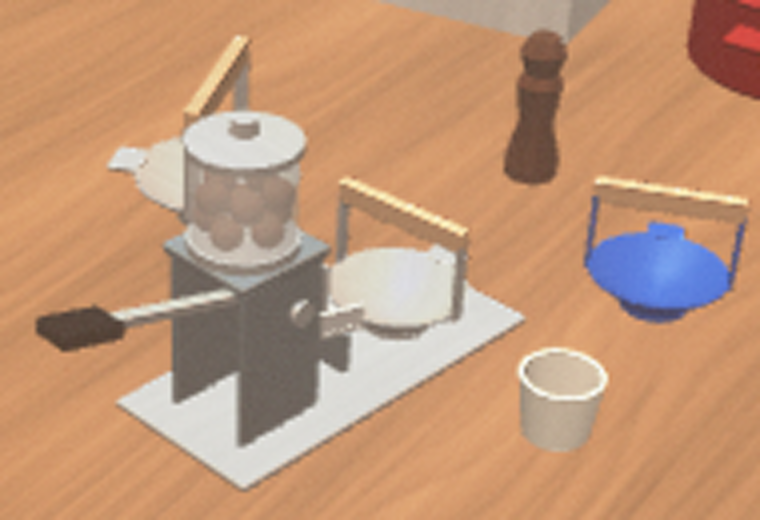

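```bash
cat > h.py <<'E'
import numpy as np
from scipy.optimize import least_squares
K={'side':np.array([[430.1781,0,278.344],[0,430.1781,214.4351],[0,0,1]]),'top':np.array([[515.3582,0,280.5446],[0,515.3582,204.2648],[0,0,1]])}
W={'side':np.array([[.8114,.3326,-.4806,1.2238],[.5843,-.4416,.6809,-.956],[.0143,-.8333,-.5527,.8921],[0,0,0,1]]),'top':np.array([[-.0207,-.9799,.1983,.2031],[-.9998,.0204,-.0036,-.032],[-.0005,-.1984,-.9801,1.7924],[0,0,0,1]])}
def proj(n,P):
    w=W[n];c=w[:3,:3].T@(np.asarray(P)-w[:3,3]);u=K[n]@c;return u[:2]/u[2]
def onz(n,px,z):
    w=W[n];d=w[:3,:3]@np.linalg.inv(K[n])@np.array([*px,1]);return w[:3,3]+d*(z-w[2,3])/d[2]
def tz(u,v):return np.array([u/3.8+140,v/3.5+130])-.37
def sz(u,v):return np.array([u/4+215,v/4+140])-.37
def disp(p,q):
    x,y,t=p[:3];c,s=np.cos(t),np.sin(t);return np.array([x+c*q[0]-s*q[1],y+s*q[0]+c*q[1],q[2]])
E
python3 - <<'E'
from h import *
np.set_printoptions(precision=4,suppress=True)
ob=[('top',tz(217,168),(.08,.295,.008)),('top',tz(592,222),(.08,-.065,.008)),('top',tz(566,374),(-.08,-.065,.008)),('top',tz(182,320),(-.08,.295,.008)),
('side',sz(118,402),(-.08,-.065,.008)),('side',sz(246,488),(.08,-.065,.004)),('side',sz(524,317),(.08,.295,.008)),
('top',tz(694,283),(0,-.157,.172)),('side',sz(75,320),(0,-.157,.172))]
r=lambda p:np.concatenate([proj(n,disp(p,q))-u for n,u,q in ob])
s=least_squares(r,[.65,0,0]);print(s.x);print(r(s.x).reshape(-1,2))
p=s.x
print('pad',disp(p,(0,-.157,.172)),'hinge y',-.157+.195*np.cos(.26),'tray',disp(p,(0,.2,.008)))
a=onz('top',tz(291,160),.131);b=onz('top',tz(277,303),.131);print(a,b,(a+b)/2,np.linalg.norm(a-b),'yaw',np.arctan2(*(a-b)[[1,0]]))
a=onz('side',sz(466,233),.131);b=onz('side',sz(343,184),.131);print(a,b,(a+b)/2,np.linalg.norm(a-b),'yaw',np.arctan2(*(a-b)[[1,0]]))
E
```

```text
[ 0.5378 -0.0152 -0.1791]
[[-0.6385 -0.4308]
 [ 0.329  -0.3584]
 [ 0.2011  0.411 ]
 [-0.0795 -0.2092]
 [-1.4724 -0.787 ]
 [-1.1575  0.748 ]
 [ 0.1532 -0.4061]
 [-0.4431 -0.5785]
 [ 1.1148 -0.0163]]
pad [ 0.5099 -0.1697  0.172 ] hinge y 0.03144604573623008 tray [0.5735 0.1816 0.008 ]
[0.6419 0.1739 0.131 ] [0.504  0.1854 0.131 ] [0.5729 0.1796 0.131 ] 0.13831820806761813 yaw -0.08324408058799965
[0.6461 0.1729 0.131 ] [0.5162 0.1797 0.131 ] [0.5811 0.1763 0.131 ] 0.1301188579427866 yaw -0.052928715133476696
```

```bash
cat >> h.py <<'E'
P=np.array([.5378,-.0152,-.1791])
def to(pos,jaw=None,o=None):
    from station import get_obs
    o=o or get_obs();R=np.array(o['tcp_rot']);d=R.T@(np.array(pos)-o['position'])*1000
    j=np.degrees(np.arctan2(R[1,1],R[0,1]))
    print('t',round(o['time'],2),'pos',np.round(o['position'],4),'F',np.round(o['contact_force'],1),'w',round(o['width'],4),'jaw',round(j,2),'tilt',np.round(R[:,2],4))
    print('shift mm',np.round(d,1), 'rz', None if jaw is None else round((j-jaw+90)%180-90,2))
E
python3 - <<'E'
from h import *
t=disp(P,(0,-.160,.45));print(t);to(t,np.degrees(P[2]))
E
```

```text
[ 0.50929695 -0.17264071  0.45      ]
t 0.1 pos [0.2652 0.6206 0.3021] F [-0.4  0.5  0.7] w 0.0929 jaw 66.86 tilt [-4.e-04 -9.e-04 -1.e+00]
shift mm [-536.2 -633.7 -147.3] rz 77.12
```

```bash
python3 -m jog '{"xyz":[[0,0,-50],[0,0,-100],[0,0,-147],[-36,-42,-147],[-72,-84,-147],[-108,-127,-147],[-144,-170,-147],[-180,-212,-147],[-216,-255,-147],[-252,-298,-147],[-288,-340,-147],[-324,-382,-147]],"rotation":[[0,0,0],[0,0,0],[0,0,0],[0,0,5],[0,0,10],[0,0,15],[0,0,20],[0,0,26],[0,0,32],[0,0,38],[0,0,44],[0,0,49]]}' 0 20
python3 - <<'E'
from h import *
t=disp(P,(0,-.160,.45));to(t,np.degrees(P[2]))
E
```

```text
time: 1.6
position: [0.4131, 0.1404, 0.4496]
tcp_rot: [[-0.304, 0.953, 0.0], [0.953, 0.304, 0.0], [-0.0, 0.0, -1.0]]
contact_force: [0.0, 0.4, 0.5]
width: 0.0003
t 1.6 pos [0.4131 0.1404 0.4496] F [0.  0.4 0.5] w 0.0003 jaw 17.7 tilt [ 1.e-04  0.e+00 -1.e+00]
shift mm [-327.5   -3.5   -0.4] rz 27.96
```

```bash
python3 -m jog '{"xyz":[[-47,0,0],[-94,0,0],[-141,0,0],[-188,-1,0],[-235,-2,0],[-282,-3,0],[-327.5,-3.5,0],[-327.5,-3.5,50],[-327.5,-3.5,100],[-327.5,-3.5,130],[-327.5,-3.5,150],[-327.5,-3.5,150]],"rotation":[[0,0,4],[0,0,8],[0,0,12],[0,0,16],[0,0,20],[0,0,24],[0,0,28],[0,0,28],[0,0,28],[0,0,28],[0,0,28],[0,0,28]]}'
python3 - <<'E'
from h import *
import cv2
from station import *
t=disp(P,(0,-.160,.260));to(t,np.degrees(P[2]))
a=grab_frame('side')['color'][80:280,180:380,::-1];cv2.imwrite('pics/s1.png',cv2.resize(a,None,fx=3,fy=3))
a=grab_frame('top')['color'][120:300,140:380,::-1];cv2.imwrite('pics/t1.png',cv2.resize(a,None,fx=3,fy=3))
E
```

```text
time: 3.1
position: [0.51, -0.1706, 0.2989]
tcp_rot: [[0.176, 0.984, -0.002], [0.984, -0.176, 0.001], [0.0, -0.002, -1.0]]
contact_force: [-0.4, -0.6, 0.4]
width: 0.0005
t 3.1 pos [ 0.51   -0.1706  0.2989] F [-0.4 -0.6  0.4] w 0.0005 jaw -10.13 tilt [-1.5e-03  6.0e-04 -1.0e+00]
shift mm [-2.2 -0.3 38.9] rz 0.13
```

View pics/s1.png

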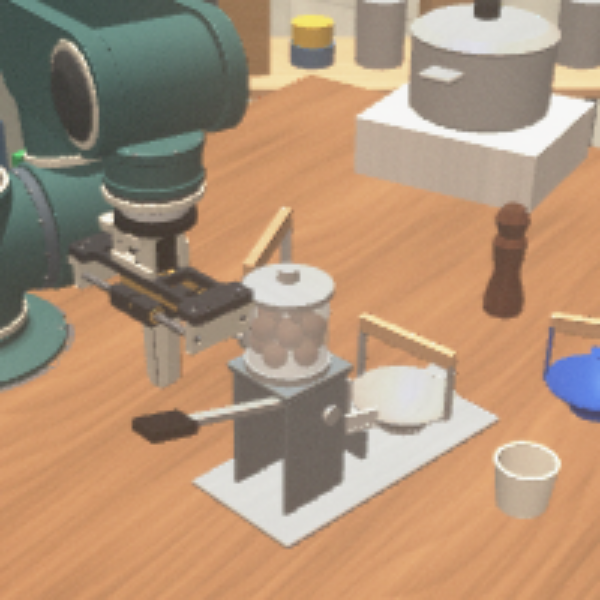

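View pics/t1.png

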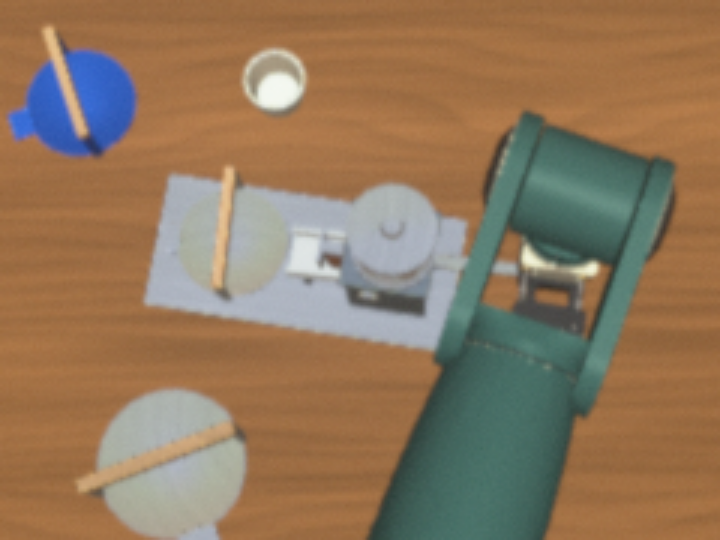

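The closed fingertips sit just above the pad, which is at (168,425) in the side crop, and the wrist clears the hopper. Next I press down.

```bash
python3 -m jog '{"xyz":[[-2,0,20],[-2,0,32],[-2,0,40],[-2,0,50],[-2,0,60],[-2,0,70],[-2,0,80],[-2,0,90],[-2,0,100],[-2,0,110],[-2,0,120],[-2,0,130]],"rotation":[[0,0,0],[0,0,0],[0,0,0],[0,0,0],[0,0,0],[0,0,0],[0,0,0],[0,0,0],[0,0,0],[0,0,0],[0,0,0],[0,0,0]]}'
```

```text
time: 4.7
position: [0.51, -0.1721, 0.1693]
tcp_rot: [[0.176, 0.984, 0.001], [0.984, -0.176, 0.001], [0.001, 0.0, -1.0]]
contact_force: [0.8, 3.3, 7.8]
width: 0.0006
```

```bash
python3 -m jog '{"xyz":[[0,0,5],[0,0,8],[0,0,10],[0,0,11],[0,0,11]],"rotation":[[0,0,0],[0,0,0],[0,0,0],[0,0,0],[0,0,0]]}'
```

```text
time: 5.32
position: [0.51, -0.1721, 0.1587]
tcp_rot: [[0.176, 0.984, 0.0], [0.984, -0.176, 0.001], [0.001, 0.0, -1.0]]
contact_force: [-0.7, 2.8, 7.0]
width: 0.0006
```

```bash
python3 -m jog '{"xyz":[[0,0,1.5],[0,0,3],[0,0,3]],"rotation":[[0,0,0],[0,0,0],[0,0,0]]}'; python3 -c "
from h import *
import cv2
from station import *
a=grab_frame('side')['color'][130:270,200:380,::-1];cv2.imwrite('pics/s2.png',cv2.resize(a,None,fx=4,fy=4))"
```

```text
time: 5.7
position: [0.5102, -0.1721, 0.1571]
tcp_rot: [[0.176, 0.984, 0.001], [0.984, -0.176, 0.001], [0.001, 0.001, -1.0]]
contact_force: [-7.2, 6.9, 22.7]
width: 0.0002
```

View pics/s2.png

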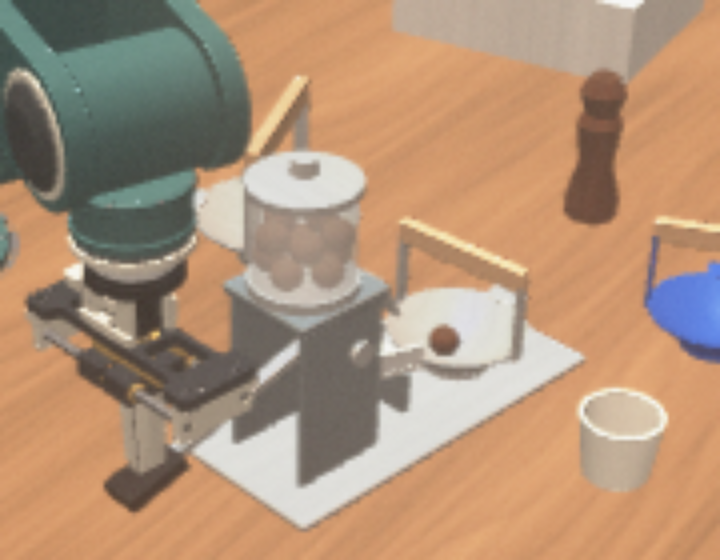

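The lever is at its stop with a 22.7 N reaction, and the sweet is in the dish at (444,340). I'll ease the lever back up.

```bash
python3 -m jog '{"xyz":[[0,0,-4],[0,0,-10],[0,0,-16],[0,0,-22],[0,0,-28],[0,0,-34],[0,0,-40],[0,0,-46],[0,0,-52],[0,0,-58],[0,0,-64],[0,0,-70]],"rotation":[[0,0,0],[0,0,0],[0,0,0],[0,0,0],[0,0,0],[0,0,0],[0,0,0],[0,0,0],[0,0,0],[0,0,0],[0,0,0],[0,0,0]]}'
python3 -m jog '{"xyz":[[0,0,-6],[0,0,-12],[0,0,-18],[0,0,-24],[0,0,-29],[0,0,-34],[0,0,-38],[0,0,-42],[0,0,-46],[0,0,-50],[0,0,-54],[0,0,-58]],"rotation":[[0,0,0],[0,0,0],[0,0,0],[0,0,0],[0,0,0],[0,0,0],[0,0,0],[0,0,0],[0,0,0],[0,0,0],[0,0,0],[0,0,0]]}'
python3 - <<'E'
from h import *
import cv2
from station import *
to(disp(P,(0,-.16,.45)))
a=grab_frame('side')['color'][110:270,200:380,::-1];cv2.imwrite('pics/s3.png',cv2.resize(a,None,fx=4,fy=3.7))
a=grab_frame('top')['color'][150:250,170:290,::-1];cv2.imwrite('pics/t3.png',cv2.resize(a,None,fx=6,fy=6,interpolation=cv2.INTER_CUBIC))
E
```

```text
time: 7.25
position: [0.5098, -0.1723, 0.2259]
tcp_rot: [[0.176, 0.984, -0.0], [0.984, -0.176, 0.001], [0.001, -0.001, -1.0]]
contact_force: [0.5, 3.1, 2.8]
width: 0.0006
time: 8.75
position: [0.5099, -0.1726, 0.284]
tcp_rot: [[0.176, 0.984, -0.0], [0.984, -0.176, 0.0], [0.0, -0.0, -1.0]]
contact_force: [0.2, 0.5, -0.1]
width: 0.0006
t 8.75 pos [ 0.5099 -0.1726  0.284 ] F [ 0.2  0.5 -0.1] w 0.0006 jaw -10.14 tilt [-0.  0. -1.]
shift mm [-1.00e-01 -5.00e-01 -1.66e+02] rz None
```

View pics/s3.png

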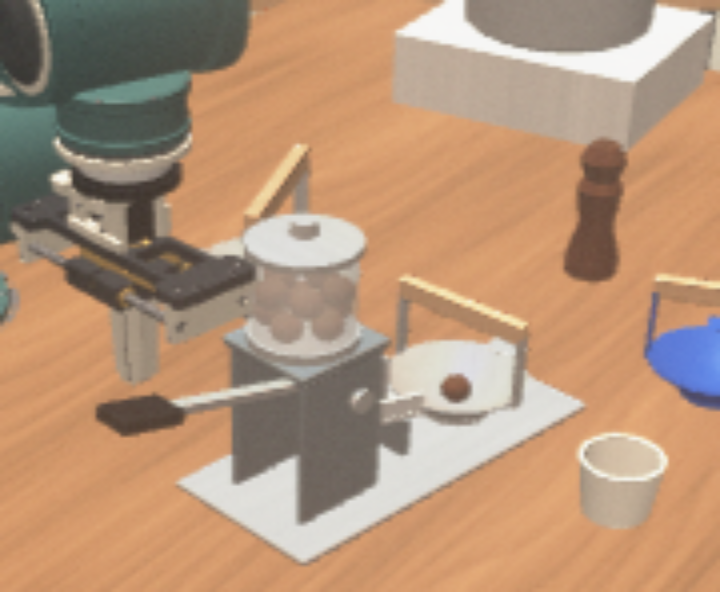

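View pics/t3.png

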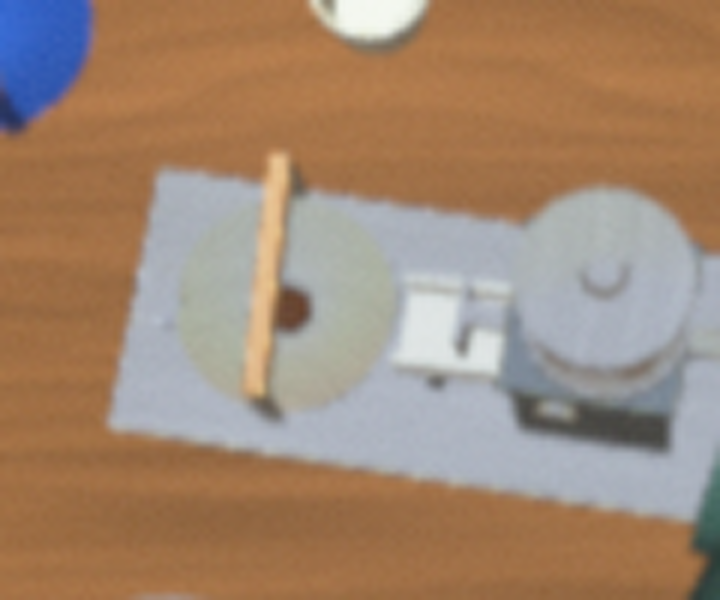

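The lever is back up at rest and the sweet is in the dish. In the top crop the bar ends are at (279,155) and (256,392). I'll refine the dish pose from these.

```bash
python3 - <<'E'
from h import *
np.set_printoptions(precision=4,suppress=True)
T=lambda u,v:np.array([u/6+170,v/6+150])-.42
S=lambda u,v:np.array([u/4+200,v/3.7+110])-.37
# image of camera-visible bar, top face ends
obs=[('top',T(279.5,155),(.068,0,.131)),('top',T(257,393),(-.068,0,.131)),('side',S(403,280),(-.068,0,.131)),('side',S(526,327),(.068,0,.131))]
r=lambda p:np.concatenate([proj(n,disp(p,q))-u for n,u,q in obs])
for sel in ('top','side',''):
    R=lambda p:np.concatenate([proj(n,disp(p,q))-u for n,u,q in obs if n==sel or not sel])
    s=least_squares(R,[.57,.18,-.1]);print(sel,s.x,R(s.x))
# dish bowl outline centre in top: rim z .046
print('rim c',onz('top',T(288,303),.046))
print('sweet top',onz('top',T(294,310),.03))
print('top residual at tray',disp(P,(0,.2,0)))
p=s.x;J=np.degrees(p[2])+90
to((p[0],p[1],.45),J)
E
```

```text
top [ 0.5748  0.1799 -0.0871] [ 0.0157 -0.2439 -0.0155  0.2362]
side [ 0.5804  0.1772 -0.0939] [-0.2197 -0.3766  0.2099  0.3163]
 [ 0.5768  0.1799 -0.0891] [ 0.0479 -0.8191 -0.0653 -0.363  -0.7107 -0.9423 -0.2667 -0.3819]
rim c [0.5758 0.1793 0.046 ]
sweet top [0.5749 0.1777 0.03  ]
top residual at tray [0.5734 0.1816 0.    ]
t 8.85 pos [ 0.51   -0.1726  0.2843] F [ 0.   0.5 -1. ] w 0.0005 jaw -10.13 tilt [ 0.0006 -0.0003 -1.    ]
shift mm [ 358.8    3.9 -165.7] rz 84.97
```

```bash
python3 -m jog '{"xyz":[[0,0,-50],[0,0,-110],[0,0,-166],[40,0,-166],[80,0,-166],[120,0,-166],[160,0,-166],[200,0,-166],[240,1,-166],[280,2,-166],[320,3,-166],[357,3,-166]],"rotation":[[0,0,0],[0,0,0],[0,0,-5],[0,0,-15],[0,0,-25],[0,0,-35],[0,0,-45],[0,0,-55],[0,0,-65],[0,0,-75],[0,0,-85],[0,0,-95]]}' 50
python3 -m jog '{"xyz":[[0,0,0],[0,0,50],[0,0,100],[0,0,150],[0,0,180],[0,0,200],[0,0,200]],"rotation":[[0,0,0],[0,0,0],[0,0,0],[0,0,0],[0,0,0],[0,0,0],[0,0,0]]}' 50
python3 - <<'E'
from h import *
import cv2
from station import *
to((.5755,.1795,.185),84.9)
a=grab_frame('side')['color'][90:270,200:400,::-1];cv2.imwrite('pics/s4.png',cv2.resize(a,None,fx=4,fy=3.3))
E
```

```text
time: 10.35
position: [0.5758, 0.1797, 0.4495]
tcp_rot: [[-0.997, 0.084, -0.0], [0.084, 0.997, -0.0], [0.0, -0.0, -1.0]]
contact_force: [0.8, -0.5, -0.2]
width: 0.05
time: 11.22
position: [0.5755, 0.1778, 0.249]
tcp_rot: [[-0.996, 0.091, -0.001], [0.091, 0.996, -0.0], [0.001, -0.001, -1.0]]
contact_force: [0.2, -0.6, -0.3]
width: 0.05
t 11.22 pos [0.5755 0.1778 0.249 ] F [ 0.2 -0.6 -0.3] w 0.05 jaw 84.8 tilt [-1.4e-03 -4.0e-04 -1.0e+00]
shift mm [ 0.   1.7 64. ] rz -0.1
```

View pics/s4.png

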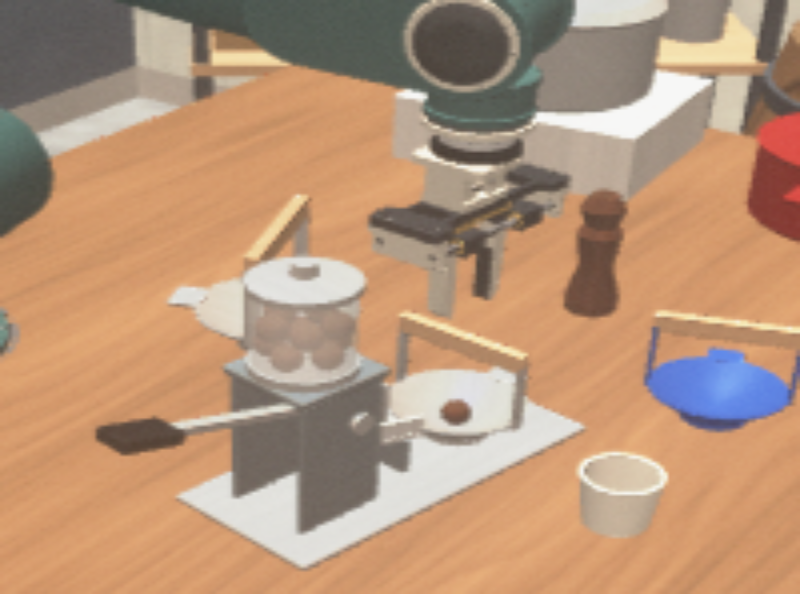

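The open fingers are centred over the bar, which runs from (405,320) to (525,358). I descend, then close slowly.

```bash
python3 -m jog '{"xyz":[[0,1,20],[0,1.7,40],[0,1.7,54],[0,1.7,62],[0,1.7,64],[0,1.7,64]],"rotation":[[0,0,0],[0,0,0],[0,0,0],[0,0,0],[0,0,0],[0,0,0]]}' 50
python3 - <<'E'
from h import *
import cv2
from station import *
to((.5755,.1795,.185),84.9)
a=grab_frame('side')['color'][90:270,200:400,::-1];cv2.imwrite('pics/s5.png',cv2.resize(a,None,fx=4,fy=3.3))
a=grab_frame('top')['color'][130:250,160:320,::-1];cv2.imwrite('pics/t5.png',cv2.resize(a,None,fx=5,fy=5,interpolation=cv2.INTER_CUBIC))
E
```

```text
time: 12.02
position: [0.5759, 0.18, 0.1861]
tcp_rot: [[-0.996, 0.09, 0.0], [0.09, 0.996, 0.0], [-0.0, 0.0, -1.0]]
contact_force: [-0.0, 1.0, 0.5]
width: 0.0496
t 12.03 pos [0.5759 0.18   0.1861] F [-0.   1.   0.5] w 0.0496 jaw 84.86 tilt [ 4.e-04  1.e-04 -1.e+00]
shift mm [ 0.4 -0.6  1.1] rz -0.04
```

View pics/s5.png

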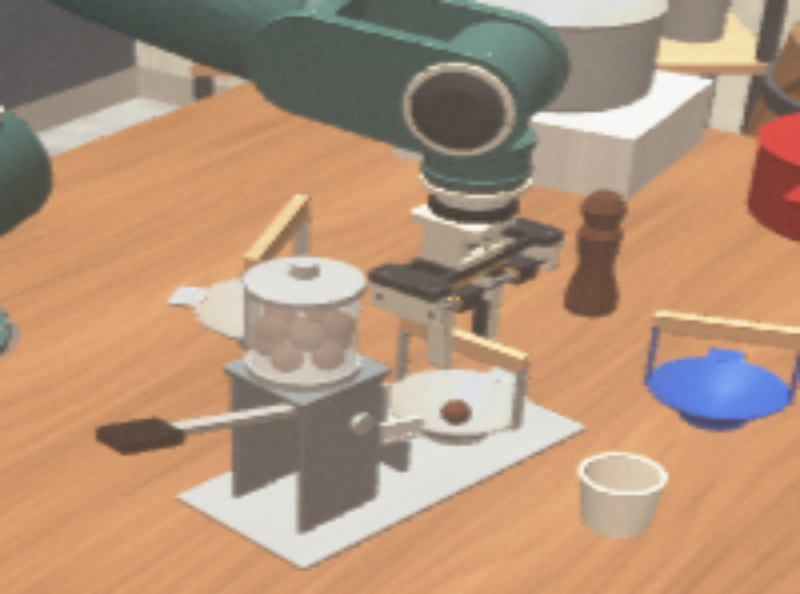

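View pics/t5.png

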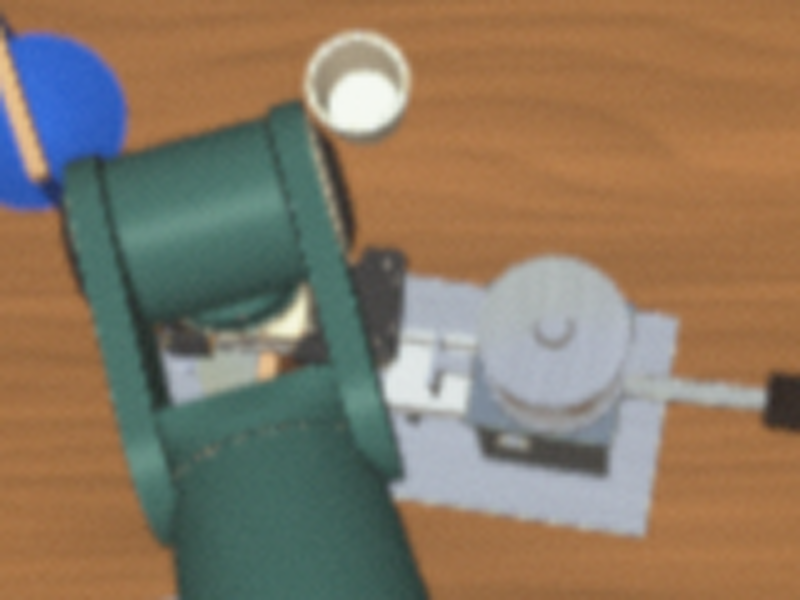

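The fingers straddle the bar at its middle. I'll close gently, then firm up the grip.

```bash
python3 -m jog '{"xyz":[[0,0,0],[0,0,0],[0,0,0],[0,0,0]],"rotation":[[0,0,0],[0,0,0],[0,0,0],[0,0,0]]}' 18 5
python3 -m jog '{"xyz":[[0,0,0],[0,0,0],[0,0,0],[0,0,0]],"rotation":[[0,0,0],[0,0,0],[0,0,0],[0,0,0]]}' 6 5
python3 -m jog '{"xyz":[[0,0,0],[0,0,0],[0,0,0]],"rotation":[[0,0,0],[0,0,0],[0,0,0]]}' 0 35
```

```text
time: 12.62
position: [0.5758, 0.18, 0.1858]
tcp_rot: [[-0.996, 0.09, -0.0], [0.09, 0.996, 0.0], [0.0, 0.0, -1.0]]
contact_force: [-0.1, 0.1, 0.2]
width: 0.0188
time: 13.12
position: [0.5758, 0.18, 0.1857]
tcp_rot: [[-0.996, 0.089, -0.0], [0.089, 0.996, -0.0], [0.0, -0.0, -1.0]]
contact_force: [-0.1, 0.6, 0.6]
width: 0.012
time: 13.5
position: [0.5758, 0.18, 0.1857]
tcp_rot: [[-0.996, 0.09, -0.0], [0.09, 0.996, -0.0], [0.0, -0.0, -1.0]]
contact_force: [-0.7, -0.9, 0.1]
width: 0.0117
```

Gripped, with the fingers stopped at 12 mm, the bar's thickness. I lift slowly, 80 mm straight up.

```bash
python3 -m jog '{"xyz":[[0,0,-2],[0,0,-6],[0,0,-12],[0,0,-20],[0,0,-29],[0,0,-39],[0,0,-49],[0,0,-59],[0,0,-68],[0,0,-75],[0,0,-79],[0,0,-80]],"rotation":[[0,0,0],[0,0,0],[0,0,0],[0,0,0],[0,0,0],[0,0,0],[0,0,0],[0,0,0],[0,0,0],[0,0,0],[0,0,0],[0,0,0]]}'
python3 -m jog '{"xyz":[[0,0,0],[0,0,0],[0,0,0],[0,0,0]],"rotation":[[0,0,0],[0,0,0],[0,0,0],[0,0,0]]}'
python3 - <<'E'
from h import *
import cv2
from station import *
to((.5755,.1795,.265),-10.26)
a=grab_frame('side')['color'][60:260,210:400,::-1];cv2.imwrite('pics/s6.png',cv2.resize(a,None,fx=4,fy=3))
E
```

```text
time: 15.0
position: [0.5758, 0.18, 0.2659]
tcp_rot: [[-0.996, 0.089, 0.0], [0.089, 0.996, 0.0], [-0.0, 0.0, -1.0]]
contact_force: [0.5, 0.1, -3.2]
width: 0.0117
time: 15.5
position: [0.5758, 0.18, 0.2657]
tcp_rot: [[-0.996, 0.09, -0.0], [0.09, 0.996, -0.0], [0.0, -0.0, -1.0]]
contact_force: [0.7, -0.2, -3.1]
width: 0.0118
t 15.5 pos [0.5758 0.18   0.2657] F [ 0.7 -0.2 -3.1] w 0.0118 jaw 84.86 tilt [-1.e-04 -0.e+00 -1.e+00]
shift mm [ 0.2 -0.5  0.7] rz -84.88
```

View pics/s6.png

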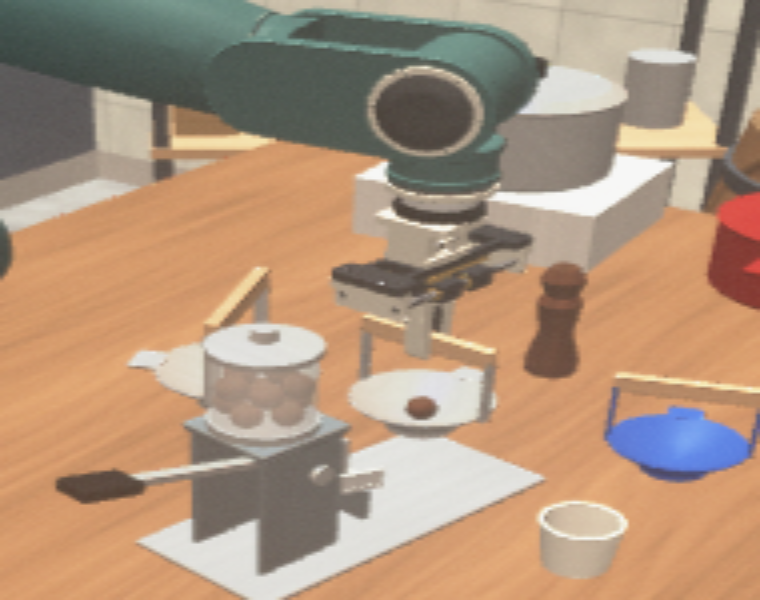

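The dish is off the tray and level, with the sweet in the middle. Next is the 95.1° clockwise turn, which goes from the dish's own start yaw to lip along dispenser +x.

```bash
python3 -m jog '{"xyz":[[0,0,0],[0,0,0],[0,0,0],[0,0,0],[0,0,0],[0,0,0],[0,0,0],[0,0,0],[0,0,0],[0,0,0],[0,0,0],[0,0,0]],"rotation":[[0,0,0.7],[0,0,2],[0,0,4.5],[0,0,8],[0,0,12],[0,0,16],[0,0,20],[0,0,24],[0,0,28],[0,0,32],[0,0,36],[0,0,40]]}'
python3 -m jog '{"xyz":[[0,0,0],[0,0,0],[0,0,0],[0,0,0],[0,0,0],[0,0,0],[0,0,0],[0,0,0],[0,0,0],[0,0,0],[0,0,0],[0,0,0]],"rotation":[[0,0,4],[0,0,8],[0,0,12],[0,0,16],[0,0,20],[0,0,24],[0,0,28],[0,0,32],[0,0,36],[0,0,40],[0,0,43.5],[0,0,46.5]]}'
python3 -m jog '{"xyz":[[0,0,0],[0,0,0],[0,0,0],[0,0,0],[0,0,0],[0,0,0],[0,0,0],[0,0,0],[0,0,0],[0,0,0]],"rotation":[[0,0,2.5],[0,0,4.5],[0,0,6],[0,0,7.2],[0,0,8],[0,0,8.4],[0,0,8.6],[0,0,8.6],[0,0,8.6],[0,0,8.6]]}'
python3 - <<'E'
from h import *
import cv2
from station import *
to((.5755,.1795,.265),-10.26);print(get_obs()['joints'],get_obs()['torque'])
a=grab_frame('side')['color'][60:260,210:400,::-1];cv2.imwrite('pics/s7.png',cv2.resize(a,None,fx=4,fy=3))
a=grab_frame('top')['color'][130:250,160:320,::-1];cv2.imwrite('pics/t7.png',cv2.resize(a,None,fx=5,fy=5,interpolation=cv2.INTER_CUBIC))
E
```

```text
time: 17.05
position: [0.5758, 0.18, 0.2658]
tcp_rot: [[-0.703, 0.711, -0.0], [0.711, 0.703, -0.0], [-0.0, -0.0, -1.0]]
contact_force: [1.1, -0.4, -2.9]
width: 0.0115
time: 18.55
position: [0.5758, 0.18, 0.2658]
tcp_rot: [[0.031, 1.0, 0.0], [1.0, -0.031, 0.0], [0.0, 0.0, -1.0]]
contact_force: [0.2, -0.3, -3.1]
width: 0.0117
time: 19.8
position: [0.5758, 0.18, 0.2657]
tcp_rot: [[0.178, 0.984, -0.0], [0.984, -0.178, -0.0], [-0.0, -0.0, -1.0]]
contact_force: [1.3, 0.2, -1.9]
width: 0.0117
t 19.8 pos [0.5758 0.18   0.2657] F [ 1.3  0.2 -1.9] w 0.0117 jaw -10.23 tilt [-0. -0. -1.]
shift mm [-0.5 -0.2  0.7] rz 0.03
[ 2.60680416e-01 -2.73697119e-02  1.64950907e+00 -4.92911937e-06
  1.51947673e+00  4.39240036e-01] [-0.04035948  0.06467624  0.01863303]
```

View pics/s7.png

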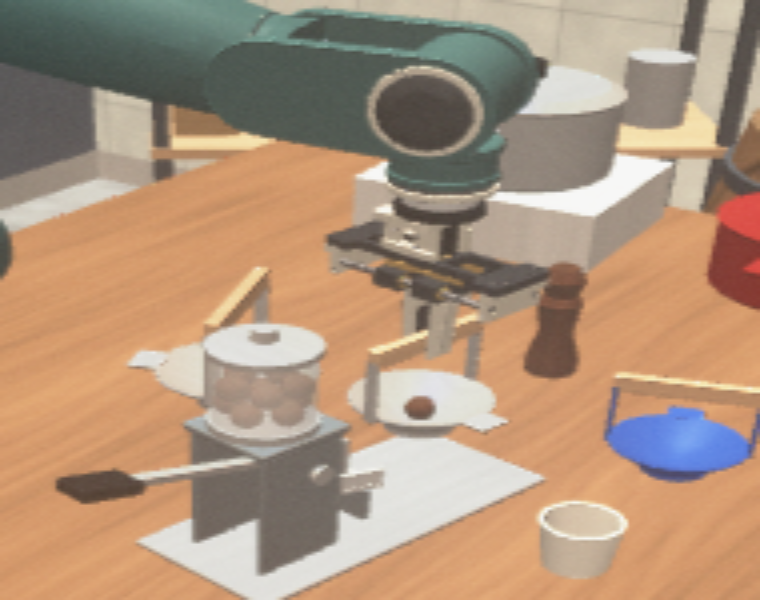

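View pics/t7.png

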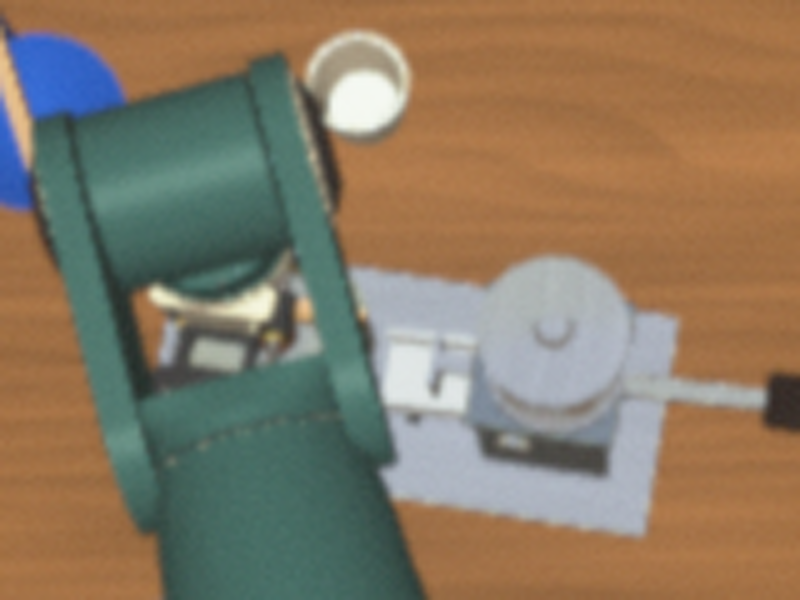

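The dish is level and the lip shows at (490,422), on the customer side. I'll compare these features with predictions at high zoom.

```bash
python3 -m jog '{"xyz":[[0,0,0],[0,0,0],[0,0,0],[0,0,0],[0,0,0],[0,0,0],[0,0,0],[0,0,0]],"rotation":[[0,0,0],[0,0,0],[0,0,0],[0,0,0],[0,0,0],[0,0,0],[0,0,0],[0,0,0]]}'
python3 - <<'E'
from h import *
import cv2
from station import *
to((.5755,.1795,.265),-10.26)
a=grab_frame('side')['color'][150:220,285:350,::-1];a=cv2.resize(a,None,fx=8,fy=8,interpolation=cv2.INTER_CUBIC)
p=np.array([.576,.180,np.radians(-10.26-90)])
for q in [(0,.085,.038),(.068,0,.123),(-.068,0,.123),(0,0,.022)]:
    u=(proj('side',disp(p,(q[0],q[1],q[2]+.088)))-[285,150]+.5)*8;print(q,u);cv2.circle(a,tuple(int(v) for v in u),3,(0,0,255),-1)
cv2.imwrite('pics/s8.png',a)
E
```

```text
time: 20.9
position: [0.5758, 0.18, 0.2658]
tcp_rot: [[0.178, 0.984, 0.0], [0.984, -0.178, -0.0], [-0.0, 0.0, -1.0]]
contact_force: [-0.2, -0.6, -2.6]
width: 0.0117
t 20.9 pos [0.5758 0.18   0.2658] F [-0.2 -0.6 -2.6] w 0.0117 jaw -10.24 tilt [ 0. -0. -1.]
shift mm [-0.5 -0.2  0.8] rz 0.02
(0, 0.085, 0.038) [390.33923947 415.08714075]
(0.068, 0, 0.123) [143.15548533 219.20262224]
(-0.068, 0, 0.123) [357.3090519  118.08073143]
(0, 0, 0.022) [238.74126024 371.14435622]
```

View pics/s8.png

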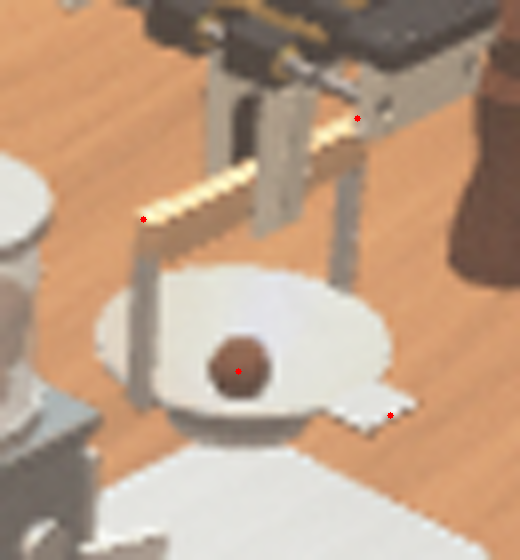

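The predicted lip, bar ends and sweet centre all land on the image features within about 1 px. The dish is level, held and still, so I hand in.

```bash
python3 -c "
from station import *
hand_in();print(get_obs()['time'])"
```

```text
the job is handed in; nothing more can be done
the job is handed in; nothing more can be done
```

The job is done and handed in at about 21 s of the 61 s allowed.

- **Lever:** I pushed it down to its stop with the closed fingertips, and the reaction there rose to about 23 N. One sweet rolled into the dish. I raised the lever at about 50 mm/s, and in the picture it was back up at rest.
- **Dish:** I pinched the handle bar at its middle with 35 N, the fingers stopping at 11.7 mm. I lifted it 80 mm straight up and turned it 95° clockwise. That is slightly more than a quarter turn because the dish started about 5° off the dispenser's axes.
- **Last checks:** The tool was vertical and its heading was within 0.1° of my estimate of dispenser +x. The lip, the bar ends and the sweet in the middle of the bowl matched their predicted positions in the side view within about 1 px. No check failed. The dish's final position was checked only in the side view, because the arm hid it from the top camera.
- **Position estimates:** The two cameras disagreed by about 6 mm on where the dish was before the grasp. I used a value between them, close to the top view.

I saw no sign that anything else in the scene was touched.

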